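# Pile up the brake pads

## Task

Gather the three brake pads into one neat pile: set the two loose pads one after the other, in either order, flat on the pad that lies on the sheet of cardboard. The friction sides stay up, the pads lie squarely above one another with their lengths in line (either way round will do), and the bottom pad stays where it is.

Things in the scene. Friction and masses are not known exactly. Their poses are not given: they have to be found in the camera images.
- pad_bottom: Brake pad: steel backing plate 47 x 136 x 6 mm below, its ends bevelled (more on the +x side), two black friction blocks on it (together 42 x 104 mm, flat top); 15 mm thick in all, 0.28 kg. Origin: centre of the underside; x across the width, y along the length, z up. This one lies on the sheet of cardboard in the middle of the bench and is the bottom of the pile; each further pad, alike, rests flat on the blocks below, 15 mm higher.
- pad_left: Brake pad: steel backing plate 47 x 136 x 6 mm below, its ends bevelled (more on the +x side), two black friction blocks on it (together 42 x 104 mm, flat top); 15 mm thick in all, 0.28 kg. Origin: centre of the underside; x across the width, y along the length, z up. This one lies on the bare bench on the left (+y) side, nearer than or beyond a small green tin.
- pad_right: Brake pad: steel backing plate 47 x 136 x 6 mm below, its ends bevelled (more on the +x side), two black friction blocks on it (together 42 x 104 mm, flat top); 15 mm thick in all, 0.28 kg. Origin: centre of the underside; x across the width, y along the length, z up. This one lies on the bare bench on the right (-y) side, nearer than or beyond a steel ball bearing.
- cardboard: Brown sheet of cardboard, 90 x 170 mm and 3 mm thick, fixed to the bench under the bottom pad, its length roughly along that pad's. Origin at the centre of its underside, y along its length.
Things that resemble listed ones, but are neither listed nor needed, are in the scene too. What is shaped like the pad_left but orange is not meant. What is shaped like the pad_bottom but turquoise is not meant.

How it is judged:
At the end, for the whole second after the job is handed in: The loose pads lie at rest on the bottom pad, 15 and 30 mm above it (+-5 mm), level within 0.1 rad, friction sides up, each centre within 15 mm of the bottom pad's seen from above and its length within 10 degrees of it. The bottom pad is level and moved under 20 mm (distance of pad_bottom from where it was at the start of the episode below 0.02 m and angle between each of pad_bottom, pad_left, pad_right's own z axis and vertical below 0.1 rad and horizontal distance between each of pad_left, pad_right and pad_bottom below 0.015 m and angle between the y axis of each of pad_left, pad_right and the y axis of pad_bottom, either way round below 0.175 rad and linear speed of each of pad_left, pad_right below 0.02 m/s and ((z of pad_left in the frame of pad_bottom between 0.01 and 0.02 m and z of pad_right in the frame of pad_bottom between 0.025 and 0.035 m) or (z of pad_right in the frame of pad_bottom between 0.01 and 0.02 m and z of pad_left in the frame of pad_bottom between 0.025 and 0.035 m))); the robot touches nothing.
It also fails if it takes over 51 s, if anything falls off the work surface, if the arm or the gripper's body presses on something with over 40 N, if the wrist force passes 120 N, or if a joint passes its speed limit or range.

## Robot

A 7-joint arm with a two-finger parallel gripper is mounted at the origin on a cart in front of the work surface, level with it; the furniture and walls round the work are solid. World frame = base frame: x ahead of the robot, y to its left, z up, the work surface at z = 0. Lengths are in m, angles in rad, forces in N, time in s.
With the tool pointing down it reaches from about 0.4 to 0.85 m from the base axis. Payload 4.4 kg.
Tool frame: the origin (TCP) lies at the very end of the fingers, on their centre line; the grasp point (between the pads) lies 19 mm behind it; z points along the fingers, y is the direction in which the jaws open and shut (so a half turn about z gives the same grasp; the last joint's range is limited). The gripper opens to 94 mm and grips with 3 to 60 N. Pads are 16 mm wide; open, the fingers measure 119 mm over their backs; the gripper's body (75 mm by 177 mm) begins 78 mm behind the grasp point.
Start: joints at [1.189, 0.628, 0.038, 1.517, -0.027, 0.996, -0.02], TCP at [0.202, -0.618, 0.205] pointing down, gripper open.
Joint ranges: [-3.06, 3.06], [-0.37, 2.12], [-1.25, 1.32], [0.18, 2.47], [-1.1, 4.24], [0.23, 1.98], [-2.94, 2.94]. Speed limits (rad/s): [2.57, 2.57, 3.14, 3.14, 3.14, 3.14, 3.14].

## Interface

Orientations are given as [roll, pitch, yaw] about the fixed x, y, z axes, in that order (R = Rz(yaw) Ry(pitch) Rx(roll)).
In Python, from rig import r gives the robot as it stands.
- The arm moves only by the shell command python3 -m pendant 'ROWS' [OPENING] [FORCE]. ROWS is JSON, a list of rows, each a list of 6 numbers: the shift along the tool's x, y, z normalised to -1 to 1, where 1 is 400 mm, then the turn, a rotation vector about the tool's x, y, z normalised to -1 to 1, where 1 is 2 pi rad. In form: [[x, y, z, rx, ry, rz], ...]. A call has 1 to 8 rows; each row is the pose to reach, as a shift and turn from the pose measured when the call began, along the tool's axes at that moment, turning the shorter way round; what a row does not reach only later rows make up. A row lasts 1/10 s, in which the tool goes at most 50 mm and 8.59 degrees, less where a joint would pass 70% of its speed; a pose out of reach is approached as far as the arm can. A call with a number of a shift or a turn outside -1 to 1 is refused whole. A call with a gripper value outside its range is refused whole. OPENING is the finger opening in mm, from 0 to 94, set as the call begins (- or left out, the last holds). The fingers move at their own pace and stop on an object; FORCE is the grip in N (left out, the last holds). Time passes only in rows, so rows that repeat a pose let the fingers close. It gives the time, the measured TCP pose, the force and the opening at its end, in the units of the state.
- r.observe(): the state, without advancing time (a new reading comes with each control period).
- r.read_camera(name): name is "side" or "top" or "wrist"; returns the picture (480x640x3 uint8, red, green, blue); there is no depth.
- r.camera_model(name): a dict with "K" (3x3 intrinsics, pixels), "k1" (the pictures are not rectified: a ray, as slopes to the right and down, at radius r is drawn at 1 + k1 r^2 times it, then the intrinsics apply), "rvec" (rotation vector, rad) and "tvec" (3), from world to camera coordinates, as OpenCV has them. Camera axes: x right, y down, z forward; pixel columns grow to the right and rows downward; lengths in m; the calibration is good to about 2 mm. A picture is of the moment at which its call begins: read the wrist's pose just before it. camera_model takes no time and is no camera call; for the wrist camera it gives the pose at the moment of the call.
- r.close_job(): hands the job in, once; it reports no verdict.
The state is a dict: "t": time; "joint_pos": joint angles; "qvel": joint speeds; "effort": joint torques, N m; "eef_pos": TCP position; "tcp_rot": TCP orientation; "ft_force": force on the tool from outside, world axes, zero at the start; "moment": the same for the moment, N m; "finger_gap": finger opening in m.
Only numpy, scipy, OpenCV 4.12 (cv2) and the standard library are available. Lean on these libraries where they do the work, as an engineer would, in place of code of your own. Each camera call takes 0.05 s, during which the arm holds its last target. There are 200 camera calls.

## Working session

There is one attempt and no reset: what is moved stays moved. The work goes in short steps, Python scripts to look and compute and a shell command to move; the robot and the scene stay as the last step left them, time stands still between calls to the robot, and variables do not carry over. Pictures are saved under pics/ and viewed, about 8 in all and at most 12, crops included, and the job is handed in when it is done.

```bash
mkdir -p pics; cat > h.py <<'E'
import numpy as np, cv2
from rig import r
from scipy.spatial.transform import Rotation as R
def snap(n,f):
    m=r.camera_model(n); im=r.read_camera(n); cv2.imwrite('pics/'+f,im[:,:,::-1]); return m,im
def ray(m,uv,z):
    K=np.array(m['K']);p=np.atleast_2d(np.array(uv,float))
    d=np.c_[(p[:,0]-K[0,2])/K[0,0],(p[:,1]-K[1,2])/K[1,1]]
    s=d.copy()
    for _ in range(20): s=d/(1+m['k1']*(s**2).sum(1,keepdims=True))
    Rm=cv2.Rodrigues(np.array(m['rvec'],float))[0]; c=-Rm.T@np.array(m['tvec'],float).ravel()
    v=np.c_[s,np.ones(len(s))]@Rm
    return c+v*((z-c[2])/v[:,2])[:,None]
def tool():
    o=r.observe(); return o,np.array(o['eef_pos']),R.from_euler('xyz',o['tcp_rot'])
def rows(pos,yaw):
    """shift/turn to reach TCP pos, pointing down, jaw axis (y) along yaw (mod pi)"""
    o,p,T=tool(); best=None
    for k in (0,np.pi):
        y=np.array([np.cos(yaw+k),np.sin(yaw+k),0]); z=np.array([0,0,-1.]); x=np.cross(y,z)
        G=R.from_matrix(np.c_[x,y,z]); rv=(T.inv()*G).as_rotvec()
        if best is None or np.linalg.norm(rv)<np.linalg.norm(best): best=rv
    return np.round(np.r_[T.inv().apply(np.array(pos)-p)/.4,best/(2*np.pi)],4)
E
python3 - <<'E'
from h import *
o=r.observe(); print(o)
for n in('top','side'):
    m,im=snap(n,n+'0.png'); print(n,m)
a=cv2.imread('pics/top0.png')
E
```

```text
{'t': 0.0, 'joint_pos': array([ 1.1891973 ,  0.62930635,  0.03845961,  1.51834706, -0.02698151,
        0.99633811, -0.01997451]), 'qvel': array([ 9.89871347e-05, -1.19356465e-03,  1.48920596e-03, -1.10919253e-03,
       -9.65807491e-04, -7.99952795e-04,  1.30075397e-03]), 'effort': array([ 4.18932241e-04, -5.49736261e+01,  1.14351500e+00, -1.86636043e+01,
       -5.22375014e-02,  2.35234672e-02,  1.64900057e-04]), 'eef_pos': array([ 0.20167768, -0.61721426,  0.20458696]), 'tcp_rot': array([-3.13971286e+00,  4.84218410e-05,  3.15820813e-01]), 'ft_force': array([-0.70321561,  0.40584256,  0.04895274]), 'moment': array([-0.07533483, -0.02456816, -0.02348857]), 'finger_gap': 0.09436196057301421}
top {'K': array([[495.59926577,   0.        , 312.75204013],
       [  0.        , 495.59926577, 239.97984116],
       [  0.        ,   0.        ,   1.        ]]), 'k1': -0.0024511181213680523, 'rvec': array([ 2.09676571, -2.16555799,  0.10321277]), 'tvec': array([0.0367203 , 0.59843705, 0.95359803])}
side {'K': array([[612.96665773,   0.        , 320.36528868],
       [  0.        , 612.96665773, 233.20016404],
       [  0.        ,   0.        ,   1.        ]]), 'k1': -0.1578731459148662, 'rvec': array([ 0.11572528,  2.83025552, -1.33286936]), 'tvec': array([0.59883809, 0.00406055, 1.5413473 ])}
```

View pics/top0.png

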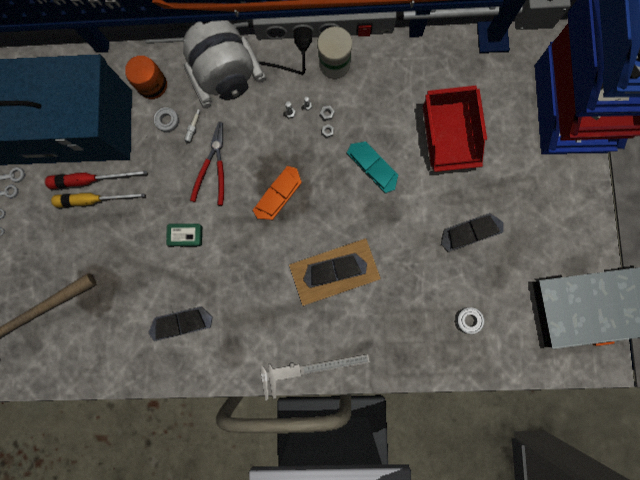

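The top view shows pad_bottom on the cardboard at about (335,271). The left candidate is the dark pad at (181,323), nearer than the green tin at (184,235). The right candidate is the dark pad at (472,232), beyond the bearing at (470,320). The orange (278,193) and turquoise (373,167) lookalikes are excluded by colour. I'll confirm this in an enlarged crop and measure.

```bash
python3 - <<'E'
from h import *
m=r.camera_model('top'); im=cv2.imread('pics/top0.png'); hsv=cv2.cvtColor(im,cv2.COLOR_BGR2HSV)
out=[]
for n,c,zb in(('bottom',(335,271),.018),('left',(181,323),.015),('right',(472,232),.015)):
    x0,y0=c[0]-44,c[1]-32
    s=im[y0:y0+64,x0:x0+88]
    g=cv2.cvtColor(s,cv2.COLOR_BGR2GRAY)
    k=((g<52)).astype(np.uint8)
    k=cv2.morphologyEx(k,cv2.MORPH_CLOSE,np.ones((3,3)))
    cs=cv2.findContours(k,0,2)[0]; q=max(cs,key=cv2.contourArea)
    rect=cv2.minAreaRect(q); b=cv2.boxPoints(rect)
    w=ray(m,b+[x0,y0],zb); e=[w[1]-w[0],w[2]-w[1]]; L=[np.linalg.norm(v) for v in e]
    i=int(np.argmax(L)); yaw=np.degrees(np.arctan2(e[i][1],e[i][0]))%180
    print(n,'c',w.mean(0).round(4),'size',np.round(L,4),'len yaw',yaw.round(1))
    S=cv2.resize(s,None,fx=4,fy=4,interpolation=cv2.INTER_CUBIC)
    S2=S.copy(); cv2.drawContours(S2,[np.int32(q*4+2)],-1,(0,255,0),1); cv2.drawContours(S2,[np.int32(b*4+2)],-1,(0,0,255),1)
    out.append(np.hstack([S,S2]))
cv2.imwrite('pics/crop.png',cv2.resize(np.vstack(out),(700,590) if 0 else (550,600)))
E
```

```text
bottom c [ 0.5398 -0.0228  0.018 ] size [0.105  0.0439] len yaw 102.9
left c [0.4409 0.2981 0.015 ] size [0.1061 0.0443] len yaw 101.0
right c [ 0.6077 -0.2992  0.015 ] size [0.1211 0.0451] len yaw 108.4
```

View pics/crop.png

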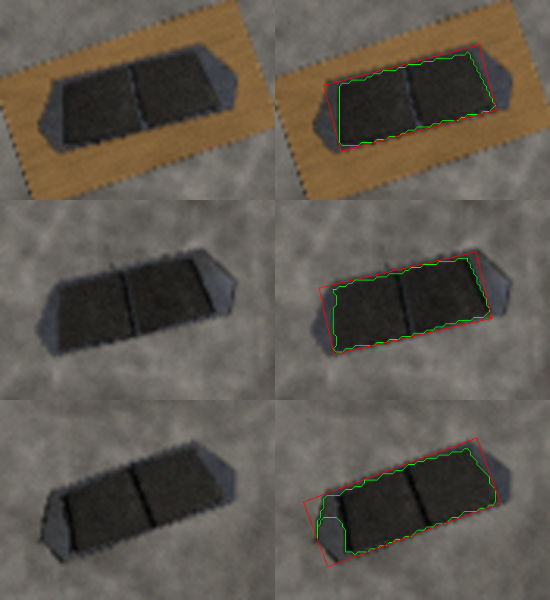

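The crop confirms all three dark pads, friction sides up. The blocks measure 105x44 and 106x44 mm on bottom and left. On the right the mask leaked onto the bevel (121 mm), so I'll refine it from the wrist camera. Next, a clearance check in the side view.

View pics/side0.png

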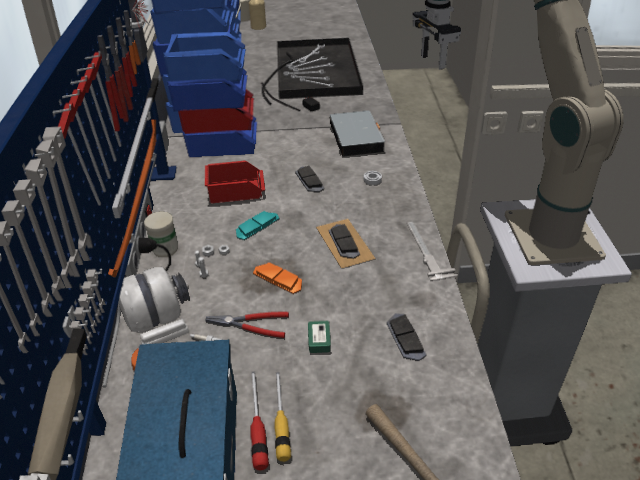

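```bash
python3 - <<'E'
from h import *
print(rows([.56,-.295,.25],np.radians(16)), np.degrees(r.observe()['joint_pos'][6]))
print(rows([.60,-.295,.20],np.radians(16)))
m=r.camera_model('wrist'); o,p,T=tool(); Rm=cv2.Rodrigues(np.array(m['rvec']))[0]; c=-Rm.T@np.array(m['tvec']).ravel()
print('cam in tool',T.inv().apply(c-p),'axis in tool',T.inv().apply(Rm[2]),m['K'][0])
E
```

```text
[ 1.1017e+00 -4.8790e-01 -1.1250e-01 -2.0000e-04 -2.0000e-04 -2.4420e-01] -1.1448778799793096
[ 1.1967e+00 -4.5660e-01  1.2400e-02 -2.0000e-04 -2.0000e-04 -2.4420e-01]
cam in tool [ 0.06916992 -0.00092874 -0.1803312 ] axis in tool [-2.37809028e-01  6.50620993e-04  9.71311712e-01] [363.59507372   0.         316.70863413]
```

The side view shows the grey box (355,130) is low and the straight path at z≈0.25 is clear, with pad_right at (310,178). I'm moving above pad_right.

```bash
python3 -m pendant '[[0.9,-0.4,-0.11,0,0,-0.19],[0.9,-0.4,-0.11,0,0,-0.19],[0.9,-0.4,-0.11,0,0,-0.19],[0.9,-0.4,-0.11,0,0,-0.19],[0.9,-0.4,-0.11,0,0,-0.19],[0.9,-0.4,-0.11,0,0,-0.19],[0.9,-0.4,-0.11,0,0,-0.19],[0.9,-0.4,-0.11,0,0,-0.19]]' 94
python3 - <<'E'
from h import *
print(rows([.565,-.295,.22],np.radians(16)))
E
```

```text
t: 0.9
eef_pos: [0.4956, -0.3514, 0.249]
tcp_rot: [-3.141, -0.002, 1.516]
ft_force: [0.4, -0.2, 0.0]
finger_gap: 0.0939
[ 1.502e-01  1.656e-01  7.270e-02 -1.000e-04 -3.000e-04 -5.310e-02]
```

```bash
python3 -m pendant '[[0.15,0.166,0.07,0,0,-0.053],[0.15,0.166,0.07,0,0,-0.053],[0.15,0.166,0.07,0,0,-0.053],[0.15,0.166,0.07,0,0,-0.053],[0.15,0.166,0.07,0,0,-0.053]]'
cat > pad.py <<'E'
import sys
from h import *
def pad(f,zp,guess,sh=True,zt=None,near=.03):
    # plate+blocks: dark outline by threshold of friction black; rect in world plane at block top
    m,im=snap('wrist',f); g=cv2.cvtColor(im,cv2.COLOR_RGB2GRAY)
    k=cv2.morphologyEx((g<TH).astype(np.uint8),cv2.MORPH_OPEN,np.ones((5,5)))
    cs=cv2.findContours(k,0,2)[0]
    for q in cs:
        if cv2.contourArea(q)<400: continue
        w=ray(m,q[:,0],zp)[:,:2]; rc=cv2.minAreaRect((w*1000).astype(np.float32))
        c=np.array(rc[0])/1000
        if np.linalg.norm(c-guess)>.12: continue
        b=cv2.boxPoints(rc)/1000; e=max(b[1]-b[0],b[2]-b[1],key=np.linalg.norm)
        print('c',c.round(4),'size',np.round(rc[1],1),'lenyaw',(np.degrees(np.arctan2(e[1],e[0]))%180).round(1),'px',q[:,0].mean(0).round())
TH=int(sys.argv[3]) if len(sys.argv)>3 else 45
E
cat > /dev/null; python3 - right1.png 0 <<'E'
import sys; sys.argv=['','','','45']
from pad import *
import pad as P
o,p,T=tool(); print(p, o['tcp_rot'])
pad('right1.png',.015,np.array([.607,-.299]))
E
```

```text
t: 1.4
eef_pos: [0.5643, -0.2961, 0.2208]
tcp_rot: [-3.14, -0.002, 1.847]
ft_force: [-0.5, -0.5, -0.2]
finger_gap: 0.094
[ 0.56429315 -0.29614894  0.22075182] [-3.14016732e+00 -1.78667179e-03  1.84681816e+00]
```

View pics/right1.png

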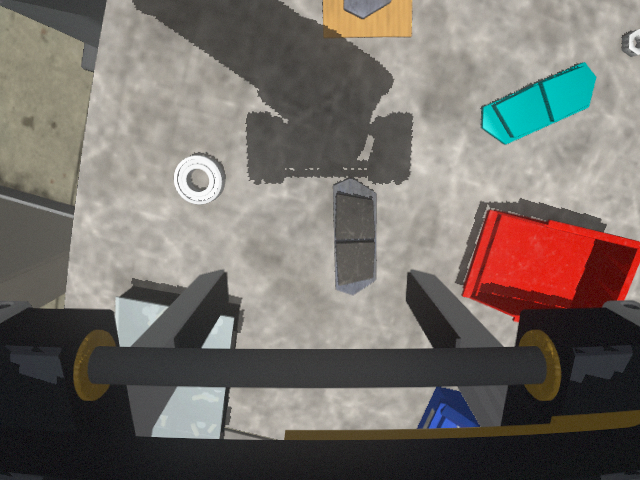

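The wrist view shows pad_right's blocks from about (337,193) to (374,287). The arm's shadow lies just above it, so I'll threshold inside a box of x 325-390, y 186-300.

```bash
cat > m.py <<'E'
from h import *
def meas(m,im,box,zp,ths):
    x0,y0,x1,y1=box; g=cv2.cvtColor(im,cv2.COLOR_RGB2GRAY)[y0:y1,x0:x1]
    print('otsu',cv2.threshold(g,0,255,cv2.THRESH_OTSU)[0],'pct',np.percentile(g,[5,25,50,75,95]))
    for t in ths:
        k=cv2.morphologyEx((g<t).astype(np.uint8),cv2.MORPH_CLOSE,np.ones((5,5))); k=cv2.morphologyEx(k,cv2.MORPH_OPEN,np.ones((7,7)))
        cs=cv2.findContours(k,0,2)[0]
        if not cs: continue
        q=max(cs,key=cv2.contourArea)[:,0]+[x0,y0]
        w=ray(m,q,zp)[:,:2]; rc=cv2.minAreaRect((w*1000).astype(np.float32))
        b=cv2.boxPoints(rc)/1000; e=max(b[1]-b[0],b[2]-b[1],key=np.linalg.norm)
        print(t,'c',np.round(np.array(rc[0])/1000,4),'size',np.round(rc[1],1),'lenyaw',(np.degrees(np.arctan2(e[1],e[0]))%180).round(1))
E
python3 - <<'E'
from m import *
m=r.camera_model('wrist'); im=cv2.imread('pics/right1.png')[:,:,::-1].copy()
meas(m,im,(325,186,390,300),.015,(70,80,90,100,110))
print(ray(m,[(337,193),(376,197),(374,287),(335,283)],.015).round(4))
E
```

```text
otsu 132.0 pct [ 77.  89. 119. 169. 185.]
80 c [ 0.6113 -0.2645] size [11.  10.7] lenyaw 15.9
90 c [ 0.6097 -0.3039] size [43.1 94.6] lenyaw 106.4
100 c [ 0.6095 -0.3067] size [ 44.3 100.8] lenyaw 107.9
110 c [ 0.6097 -0.3055] size [ 44.3 108.8] lenyaw 110.0
[[ 0.578  -0.2651  0.015 ]
 [ 0.6192 -0.2578  0.015 ]
 [ 0.6486 -0.3555  0.015 ]
 [ 0.6046 -0.3628  0.015 ]]
```

```bash
python3 - <<'E'
from h import *
print(rows([.610,-.307,.05],np.radians(18)),rows([.610,-.307,.003],np.radians(18)))
E
```

```text
[-5.690e-02  1.036e-01  4.275e-01 -2.000e-04 -2.000e-04 -6.200e-03] [-5.710e-02  1.037e-01  5.450e-01 -2.000e-04 -2.000e-04 -6.200e-03]
```

```bash
python3 -m pendant '[[-0.057,0.104,0.10,0,0,-0.006],[-0.057,0.104,0.22,0,0,-0.006],[-0.057,0.104,0.34,0,0,-0.006],[-0.057,0.104,0.42,0,0,-0.006],[-0.057,0.104,0.46,0,0,-0.006],[-0.057,0.104,0.50,0,0,-0.006],[-0.057,0.104,0.52,0,0,-0.006],[-0.057,0.104,0.52,0,0,-0.006]]'
python3 - <<'E'
from h import *
print(rows([.610,-.307,.003],np.radians(18)))
E
```

```text
t: 2.25
eef_pos: [0.6102, -0.3074, 0.0133]
tcp_rot: [-3.141, -0.001, 1.883]
ft_force: [0.2, 1.1, 1.0]
finger_gap: 0.094
[ 0.0011 -0.0003  0.0257 -0.0001 -0.0001 -0.0003]
```

```bash
python3 -m pendant '[[0,0,0.012,0,0,0],[0,0,0.025,0,0,0],[0,0,0.026,0,0,0],[0,0,0.026,0,0,0]]'
python3 -m pendant '[[0,0,0,0,0,0],[0,0,0,0,0,0],[0,0,0,0,0,0],[0,0,0,0,0,0],[0,0,0,0,0,0],[0,0,0,0,0,0],[0,0,0,0,0,0],[0,0,0,0,0,0]]' 35 35
```

```text
t: 2.65
eef_pos: [0.6103, -0.3075, 0.0031]
tcp_rot: [-3.141, -0.001, 1.883]
ft_force: [-0.9, -0.4, -0.5]
finger_gap: 0.094
t: 3.45
eef_pos: [0.6106, -0.3074, 0.0031]
tcp_rot: [-3.142, -0.001, 1.883]
ft_force: [1.6, 0.8, -0.5]
finger_gap: 0.0461
```

```bash
python3 -m pendant '[[0,0,-0.03,0,0,0],[0,0,-0.1,0,0,0],[0,0,-0.2,0,0,0],[0,0,-0.3,0,0,0],[0,0,-0.36,0,0,0],[0,0,-0.36,0,0,0]]'
python3 - <<'E'
from h import *
print(rows([.555,-.18,.147],np.radians(13)))
E
```

```text
t: 4.05
eef_pos: [0.6131, -0.3083, 0.1518]
tcp_rot: [3.136, 0.005, 1.883]
ft_force: [0.3, -0.8, -2.7]
finger_gap: 0.0458
[ 0.3499 -0.0397  0.0102  0.0009  0.0007  0.0136]
```

```bash
python3 -m pendant '[[0.1,-0.02,0,0.0009,0.0007,0.014],[0.2,-0.03,0,0.0009,0.0007,0.014],[0.28,-0.04,0,0.0009,0.0007,0.014],[0.35,-0.04,0.01,0.0009,0.0007,0.014],[0.35,-0.04,0.01,0.0009,0.0007,0.014],[0.35,-0.04,0.01,0.0009,0.0007,0.014],[0.35,-0.04,0.01,0.0009,0.0007,0.014]]'
python3 - <<'E'
from m import *
o=r.observe(); print(o['tcp_rot'],o['eef_pos'])
snap('wrist','hold1.png')
E
```

```text
t: 4.75
eef_pos: [0.5545, -0.1813, 0.1463]
tcp_rot: [-3.14, 0.0, 1.794]
ft_force: [0.2, 0.0, -3.4]
finger_gap: 0.0455
[-3.14046792e+00  1.76916066e-04  1.79370271e+00] [ 0.55451328 -0.18133819  0.14629975]
```

View pics/hold1.png

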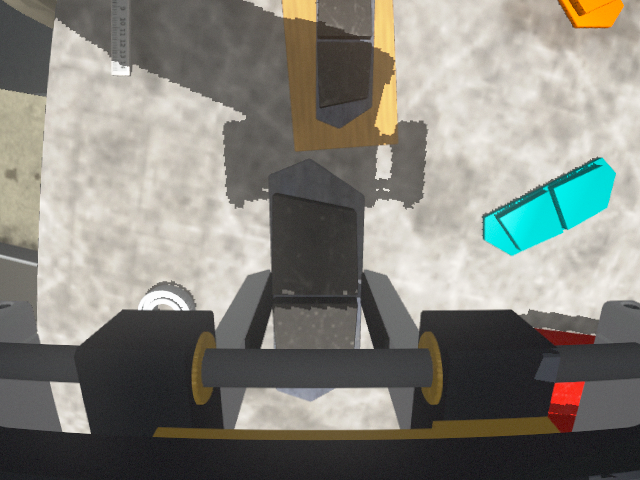

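The wrist view shows the held pad with its block gap line at about y=297 (272..358). The bottom pad's gap line is at about (318..372, 38). I'll compute both centres.

```bash
python3 - <<'E'
from h import *
m=r.camera_model('wrist'); o,p,T=tool()
zh=p[2]-.003+.015
h=ray(m,[(273,297),(359,297),(273,195),(356,209)],zh); print('held',h.round(4),'mid',h[:2].mean(0).round(4), 'in tool mm',(T.inv().apply(h-p)*1000).round(1))
b=ray(m,[(317,37),(373,41),(318,107),(367,97)],.018); print('bot',b.round(4),'mid',b[:2].mean(0).round(4))
e=b[0]-b[2]; print('yaw bottom left edge',np.degrees(np.arctan2(e[1],e[0])))
e=b[1]-b[3]; print('yaw bottom right edge',np.degrees(np.arctan2(e[1],e[0])))
E
```

```text
held [[ 0.5339 -0.1869  0.1584]
 [ 0.5756 -0.1774  0.1584]
 [ 0.5242 -0.1371  0.1584]
 [ 0.5633 -0.135   0.1584]] mid [ 0.5548 -0.1821  0.1584] in tool mm [[ -0.7 -21.5 -12. ]
 [ -0.7  21.3 -12. ]
 [ 50.  -20.  -12. ]
 [ 43.4  18.7 -12. ]]
bot [[ 0.5204 -0.0272  0.018 ]
 [ 0.564  -0.0201  0.018 ]
 [ 0.5329 -0.0789  0.018 ]
 [ 0.5697 -0.0625  0.018 ]] mid [ 0.5422 -0.0236  0.018 ]
yaw bottom left edge 103.60598041528081
yaw bottom right edge 97.67995760084955
```

Held pad is centred in the jaws (width 42.8, offset under 1 mm). Bottom: (0.541,-0.023), yaw 103°, agrees with the top view within 3 mm. Carrying it over.

```bash
python3 - <<'E'
from h import *
print(rows([.541,-.023,.06],np.radians(13)))
E
python3 -m pendant '[[0.1,0,0.02,0,0,0],[0.2,0.01,0.05,0,0,0],[0.3,0.01,0.1,0,0,0],[0.36,0.01,0.15,0,0,0]]'
python3 - <<'E'
from h import *
print(rows([.541,-.023,.045],np.radians(13)),rows([.541,-.023,.024],np.radians(13)))
E
```

```text
[ 3.94e-01  5.42e-02  2.16e-01 -1.00e-04  0.00e+00 -7.00e-04]
t: 5.2
eef_pos: [0.5269, -0.0376, 0.086]
tcp_rot: [3.141, -0.001, 1.794]
ft_force: [0.7, -0.3, -1.9]
finger_gap: 0.0453
[ 2.770e-02  4.250e-02  1.026e-01  1.000e-04 -2.000e-04 -5.000e-04] [ 2.760e-02  4.250e-02  1.551e-01  1.000e-04 -2.000e-04 -5.000e-04]
```

```bash
python3 -m pendant '[[0.028,0.042,0.02,0,0,0],[0.028,0.042,0.06,0,0,0],[0.028,0.042,0.1,0,0,0],[0.028,0.042,0.13,0,0,0],[0.028,0.042,0.145,0,0,0],[0.028,0.042,0.155,0,0,0],[0.028,0.042,0.155,0,0,0],[0.028,0.042,0.155,0,0,0]]'
python3 - <<'E'
from h import *
print(rows([.541,-.023,.021],np.radians(13)))
E
```

```text
t: 6.0
eef_pos: [0.5412, -0.023, 0.0244]
tcp_rot: [3.14, -0.001, 1.794]
ft_force: [-0.3, 0.2, -3.5]
finger_gap: 0.0456
[ 0.0002 -0.0005  0.0086  0.0002 -0.0001 -0.0006]
```

```bash
python3 -m pendant '[[0,0,0.004,0,0,0],[0,0,0.008,0,0,0],[0,0,0.008,0,0,0],[0,0,0.008,0,0,0]]'
```

```text
t: 6.4
eef_pos: [0.5415, -0.0231, 0.0214]
tcp_rot: [3.14, -0.001, 1.794]
ft_force: [1.1, 0.1, -2.2]
finger_gap: 0.0458
```

Nearly in contact (weight reading −3.5 → −2.2 N). Release and lift straight up.

```bash
python3 -m pendant '[[0,0,0.002,0,0,0],[0,0,0.002,0,0,0]]'
python3 -m pendant '[[0,0,0,0,0,0],[0,0,0,0,0,0],[0,0,0,0,0,0],[0,0,0,0,0,0],[0,0,0,0,0,0],[0,0,0,0,0,0]]' 90
python3 -m pendant '[[0,0,-0.05,0,0,0],[0,0,-0.15,0,0,0],[0,0,-0.27,0,0,0],[0,0,-0.39,0,0,0],[0,0,-0.45,0,0,0]]'
python3 - <<'E'
from h import *
print(rows([.455,.27,.20],np.radians(11)))
E
```

```text
t: 6.6
eef_pos: [0.5416, -0.023, 0.0213]
tcp_rot: [3.139, -0.0, 1.794]
ft_force: [-2.4, -0.1, 4.3]
finger_gap: 0.046
t: 7.2
eef_pos: [0.5415, -0.0231, 0.0213]
tcp_rot: [3.14, -0.0, 1.794]
ft_force: [-0.3, 0.0, 0.7]
finger_gap: 0.0887
t: 7.7
eef_pos: [0.5429, -0.023, 0.2053]
tcp_rot: [3.134, 0.001, 1.794]
ft_force: [0.3, -0.6, -0.1]
finger_gap: 0.09
[ 7.629e-01 -5.220e-02  1.220e-02  1.200e-03  1.000e-04  5.000e-03]
```

```bash
python3 -m pendant '[[0.12,-0.01,0,0.001,0,0.005],[0.24,-0.02,0,0.001,0,0.005],[0.36,-0.03,0,0.001,0,0.005],[0.48,-0.04,0.01,0.001,0,0.005],[0.6,-0.05,0.01,0.001,0,0.005],[0.7,-0.05,0.01,0.001,0,0.005],[0.76,-0.05,0.01,0.001,0,0.005],[0.76,-0.05,0.01,0.001,0,0.005]]'
python3 -m pendant '[[0,0,0,0,0,0],[0,0,0,0,0,0]]'
python3 - <<'E'
from m import *
o=r.observe(); print(o['eef_pos'],o['tcp_rot'])
m,im=snap('wrist','left1.png')
mt,it=snap('top','top1.png')
x,y=300,235; s=cv2.resize(it[y:y+75,x-20:x+80,::-1],(480,360),interpolation=cv2.INTER_CUBIC)
w=cv2.resize(im[:,:,::-1],(480,360)); cv2.imwrite('pics/both1.png',np.vstack([w,s])[:,:][:720][::1]); cv2.imwrite('pics/both1.png',cv2.resize(np.hstack([w,s]),(800,300)))
E
```

```text
t: 8.5
eef_pos: [0.4544, 0.2736, 0.2011]
tcp_rot: [3.14, -0.002, 1.77]
ft_force: [-0.5, 0.1, -0.5]
finger_gap: 0.09
t: 8.7
eef_pos: [0.4546, 0.2724, 0.201]
tcp_rot: [3.14, -0.001, 1.768]
ft_force: [-0.3, 0.0, -0.3]
finger_gap: 0.0898
[0.45456667 0.27244235 0.20098414] [ 3.14024567e+00 -1.38447463e-03  1.76848007e+00]
```

View pics/both1.png

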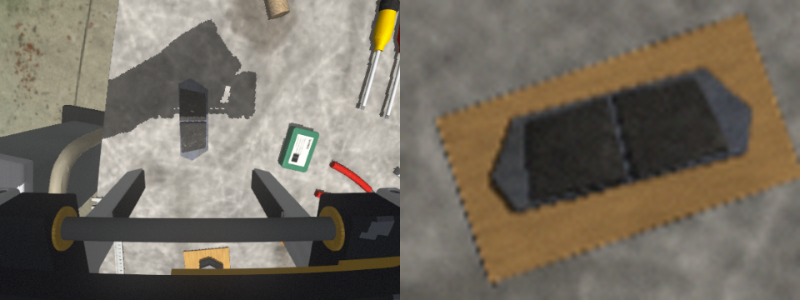

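The second pad sits squarely on the pile (right half). pad_left is at about (309,189) in the full wrist frame, half in the arm's shadow. I'll refine it and measure the pile top.

```bash
python3 - <<'E'
from m import *
m=r.camera_model('wrist'); im=cv2.imread('pics/left1.png')[:,:,::-1].copy()
meas(m,im,(278,125,342,265),.015,(50,60,90,100))
print('hand corners',ray(m,[(288,194),(333,194)],.015).round(4))
mt=r.camera_model('top'); it=cv2.imread('pics/top1.png')[:,:,::-1].copy()
meas(mt,it,(291,239,379,303),.033,(48,52,56))
cv2.imwrite('pics/left1c.png',cv2.resize(im[110:280,240:380,::-1],None,fx=3.5,fy=3.5,interpolation=cv2.INTER_CUBIC))
E
```

```text
otsu 126.0 pct [ 49.  67.  88. 156. 199.]
50 c [0.4356 0.3266] size [38.6 39. ] lenyaw 101.1
60 c [0.4367 0.3266] size [43.8 42.2] lenyaw 9.0
90 c [0.4411 0.3085] size [ 62.9 112.7] lenyaw 101.1
100 c [0.4414 0.3065] size [ 63. 117.] lenyaw 101.2
hand corners [[0.4218 0.2938 0.015 ]
 [0.4663 0.3026 0.015 ]]
otsu 79.0 pct [ 38.  75. 109. 114. 123.]
48 c [ 0.539  -0.0227] size [43.7 99.6] lenyaw 103.8
52 c [ 0.539  -0.0225] size [ 43.8 100.1] lenyaw 103.7
56 c [ 0.5389 -0.0215] size [ 44.4 103.6] lenyaw 104.1
```

View pics/left1c.png

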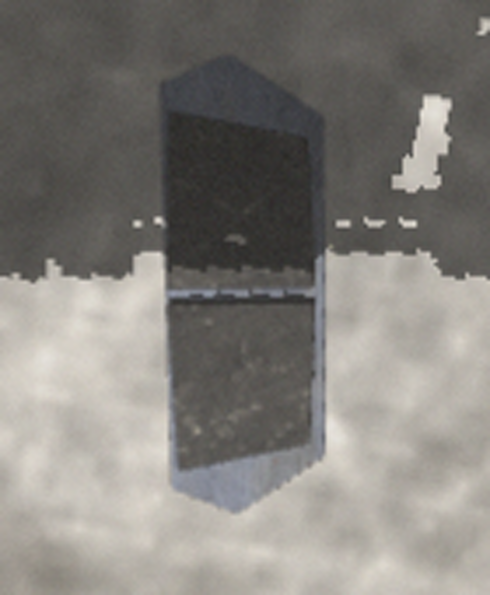

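The crop shows the block gap line from (167,296) to (314,296), i.e. full-frame (287.7..329.7, 194.6). That puts the pad centre at about (0.442,0.298), matching the top view (0.441,0.298). Yaw is 101°. Top-view check of the pile: the second pad's centre is (0.539,-0.023), as it was for the bottom pad.

```bash
python3 - <<'E'
from h import *
m=r.camera_model('wrist'); print(ray(m,[(287.7,194.6),(329.7,194.6)],.015).mean(0))
print(rows([.4415,.298,.003],np.radians(11)))
E
```

```text
[0.44238612 0.29723814 0.015     ]
[ 6.970e-02 -2.080e-02  4.951e-01  2.000e-04 -2.000e-04  7.000e-04]
```

```bash
python3 -m pendant '[[0.07,-0.02,0.08,0,0,0.001],[0.07,-0.02,0.18,0,0,0.001],[0.07,-0.02,0.29,0,0,0.001],[0.07,-0.02,0.38,0,0,0.001],[0.07,-0.02,0.43,0,0,0.001],[0.07,-0.02,0.46,0,0,0.001],[0.07,-0.02,0.47,0,0,0.001],[0.07,-0.02,0.47,0,0,0.001]]'
python3 - <<'E'
from h import *
print(rows([.442,.298,.003],np.radians(11)))
E
```

```text
t: 9.6
eef_pos: [0.4423, 0.2979, 0.0133]
tcp_rot: [3.14, -0.001, 1.76]
ft_force: [0.7, -0.5, 0.2]
finger_gap: 0.0897
[ 0.0003 -0.0007  0.0257  0.0003 -0.0002 -0.0004]
```

```bash
python3 -m pendant '[[0,0,0.012,0,0,0],[0,0,0.025,0,0,0],[0,0,0.026,0,0,0],[0,0,0.026,0,0,0]]'
python3 -m pendant '[[0,0,0,0,0,0],[0,0,0,0,0,0],[0,0,0,0,0,0],[0,0,0,0,0,0],[0,0,0,0,0,0],[0,0,0,0,0,0],[0,0,0,0,0,0],[0,0,0,0,0,0]]' 35 35
python3 -m pendant '[[0,0,-0.03,0,0,0],[0,0,-0.1,0,0,0],[0,0,-0.2,0,0,0],[0,0,-0.3,0,0,0],[0,0,-0.36,0,0,0],[0,0,-0.36,0,0,0]]'
python3 - <<'E'
from m import *
snap('wrist','hold2.png'); print(rows([.5405,-.023,.147],np.radians(13)))
E
```

```text
t: 10.0
eef_pos: [0.4424, 0.298, 0.003]
tcp_rot: [3.139, -0.001, 1.76]
ft_force: [0.2, -0.0, -0.4]
finger_gap: 0.0898
t: 10.8
eef_pos: [0.4424, 0.298, 0.003]
tcp_rot: [3.14, -0.001, 1.76]
ft_force: [0.8, 0.0, 0.3]
finger_gap: 0.0455
t: 11.4
eef_pos: [0.4439, 0.2992, 0.1508]
tcp_rot: [3.133, -0.004, 1.76]
ft_force: [-0.2, -0.1, -2.8]
finger_gap: 0.0458
[-8.343e-01  8.880e-02  2.400e-03  8.000e-04 -4.000e-04 -6.000e-03]
```

View pics/hold2.png

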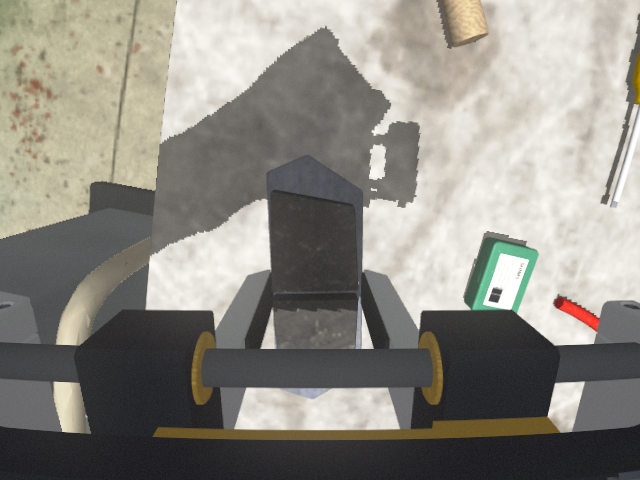

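Held pad 2 is level and square, with its gap line at y≈293, about 1 mm forward of centre. Carrying it to the pile.

```bash
python3 -m pendant '[[-0.12,0.01,0,0.0008,-0.0004,-0.006],[-0.24,0.02,0,0.0008,-0.0004,-0.006],[-0.36,0.035,0,0.0008,-0.0004,-0.006],[-0.48,0.05,0,0.0008,-0.0004,-0.006],[-0.6,0.06,0,0.0008,-0.0004,-0.006],[-0.72,0.08,0,0.0008,-0.0004,-0.006],[-0.83,0.088,0.05,0.0008,-0.0004,-0.006],[-0.83,0.088,0.1,0.0008,-0.0004,-0.006]]'
python3 - <<'E'
from h import *
print(rows([.5405,-.024,.04],np.radians(13)))
E
```

```text
t: 12.25
eef_pos: [0.5401, -0.0307, 0.1056]
tcp_rot: [-3.139, 0.005, 1.786]
ft_force: [-0.5, -1.1, -3.6]
finger_gap: 0.0459
[ 0.017   0.005   0.1638 -0.0004  0.0008 -0.0018]
```

```bash
python3 -m pendant '[[0.017,0.005,0,-0.0004,0.0008,-0.002],[0.017,0.005,0.03,-0.0004,0.0008,-0.002],[0.017,0.005,0.07,-0.0004,0.0008,-0.002],[0.017,0.005,0.11,-0.0004,0.0008,-0.002],[0.017,0.005,0.14,-0.0004,0.0008,-0.002],[0.017,0.005,0.16,-0.0004,0.0008,-0.002],[0.017,0.005,0.164,-0.0004,0.0008,-0.002],[0.017,0.005,0.164,-0.0004,0.0008,-0.002]]'
python3 - <<'E'
from h import *
print(rows([.5405,-.024,.036],np.radians(13)))
E
```

```text
t: 13.05
eef_pos: [0.5406, -0.0235, 0.04]
tcp_rot: [-3.142, -0.0, 1.799]
ft_force: [-0.1, -0.5, -2.7]
finger_gap: 0.0456
[-0.0011 -0.0005  0.0099 -0.     -0.      0.0003]
```

```bash
python3 -m pendant '[[0,0,0.004,0,0,0],[0,0,0.008,0,0,0],[0,0,0.009,0,0,0],[0,0,0.0095,0,0,0]]'
```

```text
t: 13.45
eef_pos: [0.5409, -0.0236, 0.0366]
tcp_rot: [3.141, -0.0, 1.799]
ft_force: [-1.1, 0.6, 2.9]
finger_gap: 0.0454
```

Contact (force −2.7 → +2.9 N). Release, rise, and look.

```bash
python3 -m pendant '[[0,0,0,0,0,0],[0,0,0,0,0,0],[0,0,0,0,0,0],[0,0,0,0,0,0],[0,0,0,0,0,0],[0,0,0,0,0,0]]' 90
python3 -m pendant '[[0,0,-0.05,0,0,0],[0,0,-0.15,0,0,0],[0,0,-0.27,0,0,0],[0,0,-0.39,0,0,0],[0,0,-0.45,0,0,0]]'
python3 -m pendant '[[-0.1,0,0,0,0,0],[-0.2,0,0,0,0,0],[-0.3,0,0,0,0,0],[-0.4,0,0,0,0,0],[-0.5,0,0,0,0,0],[-0.6,0,0,0,0,0],[-0.6,0,0,0,0,0],[-0.6,0,0,0,0,0]]'
python3 - <<'E'
from m import *
mt,it=snap('top','top2.png'); ms,si=snap('side','side2.png')
meas(mt,it,(291,235,379,303),.048,(48,52,56))
a=cv2.resize(it[235:310,280:380,::-1],(400,300),interpolation=cv2.INTER_CUBIC)
b=cv2.resize(si[200:275,300:400,::-1],(400,300),interpolation=cv2.INTER_CUBIC)
cv2.imwrite('pics/final.png',np.hstack([a,b]))
E
```

```text
t: 14.05
eef_pos: [0.5409, -0.0236, 0.0366]
tcp_rot: [3.141, -0.0, 1.799]
ft_force: [-0.1, 1.1, -0.2]
finger_gap: 0.089
t: 14.55
eef_pos: [0.5425, -0.0232, 0.2206]
tcp_rot: [3.136, 0.001, 1.799]
ft_force: [0.7, 0.8, 0.2]
finger_gap: 0.0898
t: 15.35
eef_pos: [0.5964, -0.2577, 0.2202]
tcp_rot: [3.136, 0.0, 1.797]
ft_force: [0.1, 1.3, 0.2]
finger_gap: 0.0899
otsu 78.0 pct [ 34.  40. 102. 116. 125.]
48 c [ 0.5406 -0.0437] size [132.2 132.9] lenyaw 177.3
52 c [ 0.5406 -0.0427] size [134.1 132.9] lenyaw 87.3
56 c [ 0.5406 -0.0427] size [134.1 132.9] lenyaw 87.3
```

View pics/final.png

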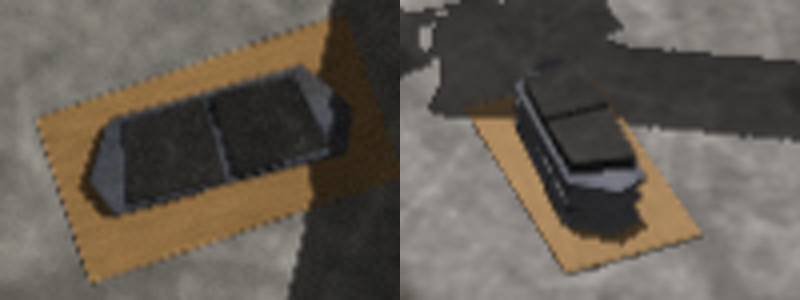

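Both views show a neat three-pad stack, level and square, but the arm's shadow spoils the mask measurement. I'll check using the gap line at crop (206,98)-(228,165), then hand in.

```bash
python3 - <<'E'
from h import *
m=r.camera_model('top')
w=ray(m,[(280+206/4,235+98/4),(280+228/4,235+165/4)],.048); e=w[1]-w[0]
print(w.mean(0),np.linalg.norm(e),np.degrees(np.arctan2(e[1],e[0]))+180)
print(r.observe()['t']); r.close_job()
E
```

```text
[ 0.54135308 -0.02370914  0.048     ] 0.03486779682050821 16.127688921611252
15.45
the job is handed in; nothing more can be done
```

I stacked both loose pads on pad_bottom, first pad_right and then pad_left, friction sides up. I handed the job in at t = 15.45 s with the gripper raised about 0.22 m and clear of the pile.

**Last checks**
- **Top pad position:** its centre measures about (0.541, -0.024), against (0.540, -0.023) for the bottom pad at the start, so about 2 mm off.
- **Middle pad position:** after the first placement its centre measured (0.539, -0.023).
- **Height and level:** the top and side pictures show three level, squarely aligned pads. The arm touched down at the heights expected for a 15 mm and a 30 mm step.

**Checks that failed or disagreed**
- **Colour mask:** the final mask measurement of the top pad failed because the arm's shadow ran into it. I read the centre by hand from the gap between the blocks instead.
- **Angle:** the hand reading put the top pad at about 16°, where I had placed it at 13°. The reading is coarse, and 3° is within the 10° limit.
- **Gap line length:** the line I read was 35 mm where the blocks are 42 mm wide, so the hand-read centre is only good to a few millimetres.
- **Bottom pad:** I did not measure it again after the second placement. The middle pad's position and the pictures gave no sign that it had moved.

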